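# Point out the stain kit in working order

## Robot

A 6-joint arm with a two-finger parallel gripper is mounted at the origin on a cart in front of the work surface, level with it; the furniture and walls round the work are solid. World frame = base frame: x ahead of the robot, y to its left, z up, the work surface at z = 0. Lengths are in mm, angles in rad, forces in N, time in s.
With the tool pointing down it reaches from about 350 to 975 mm from the base axis. Payload 7.1 kg.
Tool frame: the origin (TCP) lies midway between the tips of the shut fingers; the grasp point (between the pads) lies 19 mm behind it (ctrl.grasp_offset is the distance from the TCP to the grasp point, in mm); z points along the fingers, y is the line along which they close (so a half turn about z gives the same grasp; the last joint's range is limited). The gripper opens to 88 mm and grips with 3 to 60 N. Pads are 20 mm wide; open, the fingers measure 115 mm over their backs; the gripper's body (75 mm by 178 mm) begins 61 mm behind the grasp point.
Start: joints at [1.144, 0.423, 1.63, -0, 1.089, -0.019], TCP at [247.837, 573.744, 222.675] pointing down, gripper open.
Joint ranges: [-3, 3], [-0.9, 2.11], [0.09, 2.58], [-1.31, 4.45], [0.11, 2.69], [-2.54, 2.54]. Speed limits (rad/s): [2.39, 2.39, 3.01, 3.14, 3.14, 3.14].

## Interface

Orientations are given as a rotation vector (axis times angle).
In Python, from workcell import ctrl gives the robot as it stands. The module is installed in compiled form; this text tells all that it offers.
- The arm moves only by the tool servo_tool, never from a script. Its argument "rows" is a list of rows, each a list of 7 numbers: the turn, a rotation vector about the tool's x, y, z as a fraction of full scale, then the shift along the tool's x, y, z as a fraction of full scale, then the finger opening in mm, from 0 to 87.8. A call has 1 to 10 rows; each row is the pose to reach, as a shift and turn from the pose commanded when the call began, along the tool's axes at that moment; what a row does not reach only later rows make up. Full scale, the value 1, is 20 cm for a shift and 1.5 rad for a turn. A row lasts 1/8 s, in which the tool goes at most 62.5 mm and 10.7 degrees, less where a joint would pass 70% of its speed; a pose out of reach is approached as far as the arm can. A call with a number of a shift or a turn outside -1 to 1 is refused whole. A call with a gripper value outside its range is refused whole. The fingers move at their own pace and stop on an object; the grip force is fixed at half the most. Time passes only in rows, so rows that repeat a pose let the fingers close. It gives the time, the measured TCP pose, the force, the opening and the grip force at its end, in the units of the state.
- ctrl.get_obs(): the state, without advancing time (a new reading comes with each control period).
- ctrl.get_image(name): name is "side" or "top"; returns (picture, depth): 400x640x3 uint8, red, green, blue; 400x640 float32, mm along the optical axis (not along the pixel's ray), 0 where there is no reading.
- ctrl.camera_info(name): a dict with "intrinsics" (3x3 intrinsics, pixels), "R" (3x3) and "t" (3): a world point X has camera coordinates R X + t. Camera axes: x right, y down, z forward; pixel columns grow to the right and rows downward; lengths in mm; the calibration is good to about 2 mm. A picture is of the moment at which its call begins. camera_info takes no time and is no camera call.
- ctrl.close_job(): hands the job in; it is judged then, once.
The state is a dict: "t": time; "qpos": joint angles; "qvel": joint speeds; "joint_torque": joint torques, N m; "ee_pos": TCP position; "orientation": TCP orientation; "ft_force": force on the tool from outside, world axes, zero at the start; "moment": the same for the moment, N m; "width": finger opening in mm; "grasp_force": force on a finger pad.
Only numpy, scipy, OpenCV 4.12 (cv2) and the standard library are available. Lean on these libraries where they do the work, as an engineer would, in place of code of your own. Each camera call takes 0.05 s, during which the arm holds its last target. There are 200 camera calls.

## Task

Show the trainee what this stain needs, in working order: with the fingertips two or three centimetres above it, point first at the top of the dropper bottle and stay still there for two seconds, then do the same over the middle of the bristle head of the scrubbing brush (not its handle). Last, point in the same way at the top of the small vial, the smallest bottle, and finish with the hand still pointing there. Touch, move and lift nothing, and do not let the fingertips hover low over the pill bottle or the thread reel, which are not part of the kit.

Things in the scene. Friction and masses are not known exactly. Their poses are not given: they have to be found in the camera images.
- dropper: slim brown dropper bottle with a black rubber teat, 25 mm across and 83 mm tall (the teat part, above 50 mm, is 18 mm across), standing upright and loose; origin at the centre of its underside, z up
- dropper_top (a point): the top of the dropper's teat, on its axis, 83 mm above the worktop
- brush: wooden scrubbing brush lying loose with its bristles down, 279 mm long, 64 mm wide, 40 mm high; origin at the middle of its length on the underside; its y axis runs along the brush: the bristle head is at -y (from -130 to -30 mm), the thin handle at +y; it lies to the left of the bottles, its head towards them, its heading varies
- brush_head (a point): the middle of the back of the bristle head, 40 mm above the worktop, 80 mm from the brush's origin towards its -y. (Room above the work: a rail under the wall cabinets runs left-right behind it, its lower edge 0.557 m above the worktop, its front 0.613 m ahead of the robot's base axis; the arm must not bump it, so do not raise the hand high or swing it far forward)
- vial: small white vial with a ribbed screw cap, 18 mm across and 40 mm tall, the smallest bottle, standing upright and loose; origin at the centre of its underside, z up
- vial_top (a point): the top of the vial's cap, on its axis, 40 mm above the worktop
- pill_bottle: white pill bottle with a ribbed cap and a band round it, 38 mm across and 78 mm tall: shaped like the vial but twice its size; not to be pointed at; origin at the centre of its underside, z up
- pill_bottle_top (a point): the top of the pill bottle's cap, on its axis, 78 mm above the worktop
- reel: wooden thread reel with wide flanges, 29 mm across and 40 mm tall, standing upright and loose among the bottles; not to be pointed at; origin at the centre of its underside, z up
- reel_top (a point): the middle of the reel's upper flange, 40 mm above the worktop
Not all that is in view belongs to the job. What is shaped like the dropper but pink or purple is not meant.

How it is judged (in metres and radians):
On the way, in this order (a step that is already met when the one before it is completed fails the run):
1. the fingertips dwell just above the dropper bottle (horizontal distance between the grasp point and dropper_top below 0.025 m and z of the grasp point in the frame of dropper_top between 0.02 and 0.085 m), for 1.5 s.
2. then they dwell just above the bristle head of the brush (horizontal distance between the grasp point and brush_head below 0.03 m and z of the grasp point in the frame of brush_head between 0.02 and 0.085 m), for 1.5 s.
At the end, for the whole second after the job is handed in: the grasp point between the fingertips is over the top of the vial, within 25 mm sideways and 20 to 85 mm above it (shut fingertips reach about 19 mm lower), and the bottles, the reel and the brush stand upright and at rest within 10 mm of where they began (horizontal distance between the grasp point and vial_top below 0.025 m and z of the grasp point in the frame of vial_top between 0.02 and 0.085 m and distance of each of dropper, vial, pill_bottle, reel, brush from where it was at the start of the episode below 0.01 m and linear speed of each of dropper, vial, pill_bottle, reel, brush below 0.02 m/s and angle between each of dropper, vial, pill_bottle, reel, brush's own z axis and vertical below 0.15 rad); the robot touches nothing.
It fails at once if the robot touches something (contact force between any of the fingers, the arm and anything else above 1 N).
It fails at once if a loose thing is moved or lifted by more than 10 mm (distance of any of dropper, vial, pill_bottle, reel, brush from where it was at the start of the episode above 0.01 m).
It fails at once if the fingertips hover low over (point at) the pill bottle or the reel: grasp point within 25 mm sideways and less than 85 mm above its top ((horizontal distance between the grasp point and pill_bottle_top below 0.025 m and z of the grasp point in the frame of pill_bottle_top below 0.085 m) or (horizontal distance between the grasp point and reel_top below 0.025 m and z of the grasp point in the frame of reel_top below 0.085 m)).
It also fails if it takes over 59 s, if anything falls off the work surface, if the arm or the gripper's body presses on something with over 40 N, if the wrist force passes 120 N, or if a joint passes its speed limit or range.

## Working session

There is one attempt and no reset: what is moved stays moved. The work goes in short steps, Python scripts to look and compute and a tool call to move; the robot and the scene stay as the last step left them, time stands still between calls to the robot, and variables do not carry over. Pictures are saved under pics/ and viewed, at most 10 in all, crops included, and the job is handed in when it is done.

Besides the shell and the picture viewer there is one more tool, called by a JSON object that holds its "op" and its "data". servo_tool: Moves the arm, as the interface text tells. Its arguments: {"type":"object","properties":{"rows":{"type":"array","items":{"type":"array","items":{"type":"number"}}}},"required":["rows"]}

```bash
mkdir -p pics; python3 - <<'E'
from workcell import ctrl
import cv2,numpy as np
for n in("top","side"):
    p,d=ctrl.get_image(n); cv2.imwrite(f"pics/{n}0.png",p[:,:,::-1]); np.save(f"{n}_d.npy",d); np.save(f"{n}_p.npy",p)
    print(n,ctrl.camera_info(n))
o=ctrl.get_obs();print(o["t"],o["ee_pos"],o["orientation"],o["width"],ctrl.grasp_offset)
import cv2;print(cv2.Rodrigues(np.array(o["orientation"],float))[0].round(3))
E
```

```text
top {'intrinsics': array([[382.86142916,   0.        , 313.587463  ],
       [  0.        , 382.86142916, 197.37501748],
       [  0.        ,   0.        ,   1.        ]]), 'R': array([[ 0.0159036 , -0.99931295,  0.03347692],
       [-0.99158676, -0.02006459, -0.1278793 ],
       [ 0.12846314, -0.03116153, -0.99122459]]), 't': array([-40.32304745, 477.89254437, 898.49608589])}
side {'intrinsics': array([[402.07233809,   0.        , 322.51892563],
       [  0.        , 402.07233809, 198.77979919],
       [  0.        ,   0.        ,   1.        ]]), 'R': array([[ 0.60681053, -0.79467074,  0.01671516],
       [-0.520868  , -0.41344373, -0.74683386],
       [ 0.6003978 ,  0.44448025, -0.66480056]]), 't': array([-307.41820179,  330.88842082,  730.5887537 ])}
0.1 [247.62292137 573.33041153 221.99373904] [-6.36068137e-01 -3.07620244e+00  2.04360958e-03] 87.7321011026512 18.700000000000003
[[-0.918  0.397 -0.001]
 [ 0.397  0.918 -0.001]
 [ 0.    -0.001 -1.   ]]
```

View pics/top0.png

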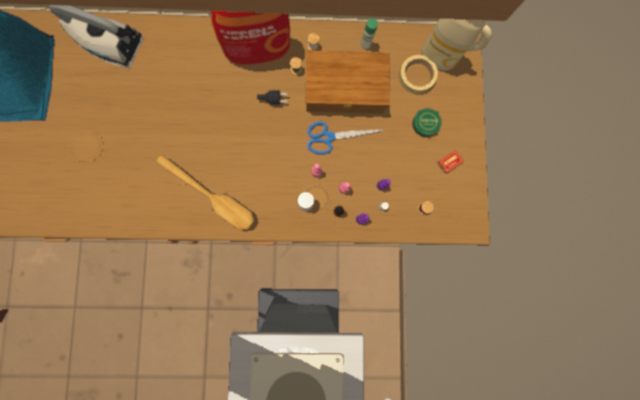

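View pics/side0.png

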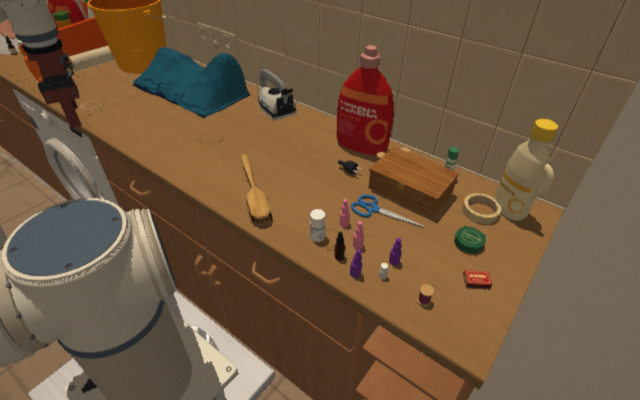

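The top view shows the pill bottle at about (306,201), the dark dropper at (339,211), the white vial at (385,207), the reel possibly at (427,208), and the brush head at (232,211). Next I enlarge both views.

```bash
python3 - <<'E'
import cv2,numpy as np
p=np.load("top_p.npy")[:,:,::-1]; c=p[145:240,140:300+150]
cv2.imwrite("pics/topc.png",cv2.resize(p[150:235,290:440],None,fx=5,fy=5,interpolation=cv2.INTER_CUBIC))
cv2.imwrite("pics/topb.png",cv2.resize(p[150:235,150:265],None,fx=5,fy=5,interpolation=cv2.INTER_CUBIC))
s=np.load("side_p.npy")[:,:,::-1]
cv2.imwrite("pics/sidec.png",cv2.resize(s[195:310,290:450],None,fx=5,fy=5,interpolation=cv2.INTER_CUBIC))
E
```

```text
(no output)
```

View pics/topc.png

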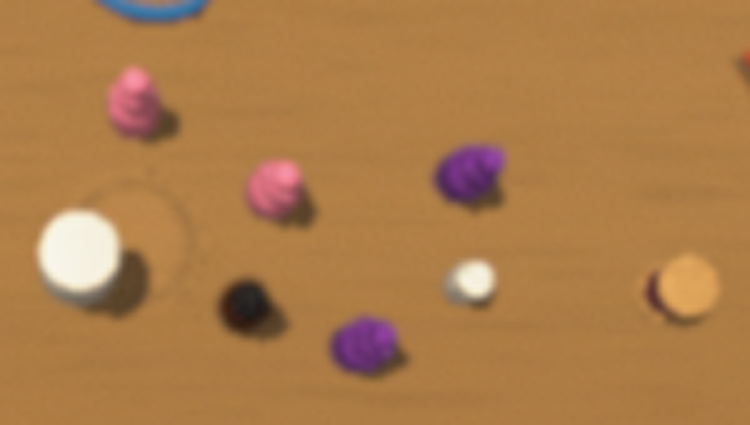

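View pics/topb.png

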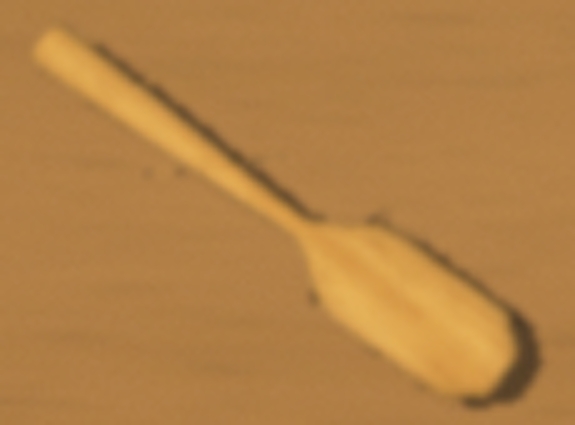

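View pics/sidec.png

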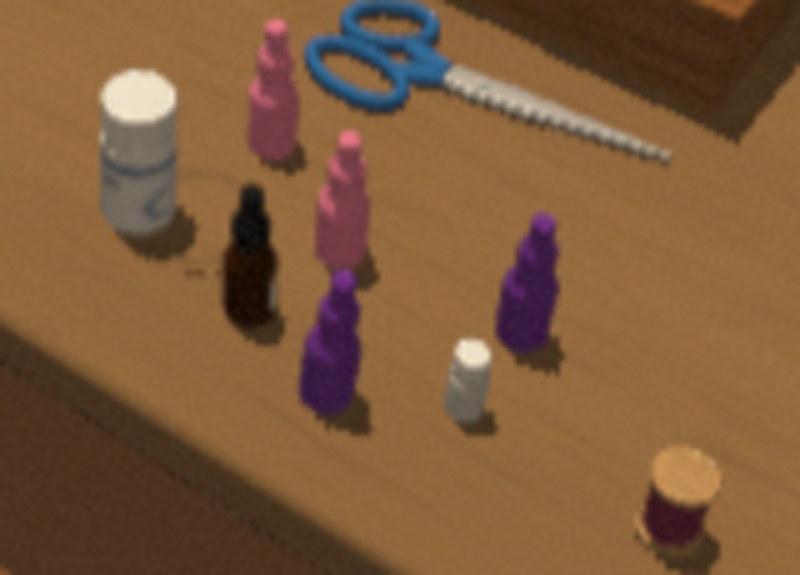

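```bash
cat > h.py <<'E'
from workcell import ctrl
import numpy as np
def hit(n,u,v,z):
    c=ctrl.camera_info(n);R,t=c["R"],c["t"];C=-R.T@t
    r=R.T@np.linalg.inv(c["intrinsics"])@[u,v,1]
    return (C+r*(z-C[2])/r[2])
def dep(n,u,v):
    d=np.load(n+"_d.npy");c=ctrl.camera_info(n)
    D=np.median(d[int(round(v))-1:int(round(v))+2,int(round(u))-1:int(round(u))+2])
    return c["R"].T@(D*np.linalg.inv(c["intrinsics"])@[u,v,1]-c["t"])
E
python3 - <<'E'
from h import *
np.set_printoptions(precision=1,suppress=True)
for n,c,u,v,z in [("dropper","top",340,209.8,83),("dropper","side",340.6,232.5,83),("vial","top",385.1,206.2,40),("vial","side",384.5,265.5,40),("pill","top",306,200,78),("pill","side",317.6,214.5,78),("reel","top",427.5,207,40),("reel","side",427,290,40),
 ("purpleA","top",388.5,181.8,83),("purpleA","side",398.6,239.4,83),("purpleB","top",367,217,83),("purpleB","side",358.8,251,83),
 ("tip","top",248,225,20),("hend","top",159,159,15),("headmid","top",232.5,211.5,40)]:
    print(n,c,hit(c,u,v,z),dep(c,u,v))
# head mask by height
d=np.load("top_d.npy");c=ctrl.camera_info("top")
v,u=np.mgrid[150:235,150:265];D=d[150:235,150:265]
P=(np.stack([u,v,np.ones_like(u)],-1)@np.linalg.inv(c["intrinsics"]).T*D[...,None]-c["t"])@c["R"]
m=(P[...,2]>8)&(D>0);Q=P[m];print(len(Q))
m0=Q[:,:2].mean(0);w,V=np.linalg.eigh(np.cov(Q[:,:2].T));a=V[:,1]; a=a*np.sign(-a[1])
s=(Q[:,:2]-m0)@a;print("axis",a,s.min(),s.max(),s.max()-s.min())
print("head est",m0+a*(s.max()-59.5))
for k in range(int(s.min()),int(s.max()),20):
    q=Q[(s>=k)&(s<k+20)];
    if len(q):
        l=(q[:,:2]-m0)@[-a[1],a[0]];print(k,np.median(q[:,2]),l.min(),l.max())
E
```

```text
dropper top [444.4 -91.   83. ] [444.5 -91.1  81.6]
dropper side [446.6 -95.1  83. ] [448.4 -94.   80.8]
vial top [ 459.4 -204.5   40. ] [ 459.4 -204.3   40.7]
vial side [ 459.6 -207.3   40. ] [ 458.7 -207.7   41.2]
pill top [466.1 -12.8  78. ] [466.  -12.8  78.5]
pill side [464.6 -15.8  78. ] [465.5 -15.1  77. ]
reel top [ 459.5 -307.8   40. ] [ 459.4 -307.5   41. ]
reel side [ 458.4 -311.    40. ] [ 458.2 -311.    40.2]
purpleA top [ 511.8 -203.4   83. ] [ 512.1 -203.8   81.1]
purpleA side [ 509. -208.   83.] [ 511.1 -207.2   80.7]
purpleB top [ 429.1 -153.1   83. ] [ 429.1 -153.2   82.2]
purpleB side [ 426.4 -157.4   83. ] [ 427.6 -156.7   81.4]
tip top [409.3 125.8  20. ] [408.4 123.4  37.2]
hend top [568.5 351.3  15. ] [563.5 342.8  37.5]
headmid top [439.7 160.9  40. ] [439.6 160.7  41.1]
1417
axis [-0.6 -0.8] -172.69007535880897 106.16872181034792 278.8587971691569
head est [443.  166.9]
-172 37.07217900457432 -11.090956810251189 10.85085401652255
-152 37.61594042927986 -11.186144402262746 10.713419827389892
-132 38.34242185349928 -10.432843151045546 10.066720220598928
-112 38.996687035491114 -9.298706993457493 9.15089552368132
-92 39.51533210461454 -8.628632986021746 8.469788585747441
-72 40.15739821667735 -7.316408575260288 7.29370652554408
-52 40.54708950150015 -6.340354439411027 6.022122406725341
-32 40.38990144113119 -6.297990419653508 5.182697854309637
-12 40.397462536381255 -17.28383841754947 25.57966922192833
8 39.955147710542846 -25.666648817037178 25.730582396823436
28 39.26937888016484 -25.937668139690068 27.15734713090277
48 38.755357478206726 -26.074735833608024 26.77353283205257
68 37.74072928709482 -26.06705946341669 26.040089281531223
88 37.111855303560844 -25.142862712178644 25.370035711580858
```

{"op": "servo_tool", "data": {"rows": [[0,0,0,-0.12,-0.15,0,0],[0,0,0,-0.28,-0.33,0,0],[0,0,0,-0.44,-0.53,0,0],[0,0,0,-0.6,-0.71,0,0],[0,0,0,-0.74,-0.89,0,0],[0,0,0,-0.74,-0.89,0,0]]}}

```text
t: 0.85
ee_pos: [313.1, 349.1, 222.4]
orientation: [-0.641, -3.075, 0.002]
ft_force: [0.6, 0.7, 0.6]
width: 31.3
grasp_force: 0.0
```

As planned (aim was 314, 351).

{"op": "servo_tool", "data": {"rows": [[0,0,0,-0.12,-0.15,0,0],[0,0,0,-0.28,-0.33,0,0],[0,0,0,-0.44,-0.53,0,0],[0,0,0,-0.6,-0.71,0,0],[0,0,0,-0.74,-0.89,0,0],[0,0,0,-0.74,-0.89,0,0]]}}

```text
t: 1.6
ee_pos: [379.2, 128.2, 222.7]
orientation: [0.642, 3.075, 0.0]
ft_force: [-1.1, -0.0, -0.5]
width: 0.5
grasp_force: 0.0
```

{"op": "servo_tool", "data": {"rows": [[0,0,0,-0.12,-0.15,0,0],[0,0,0,-0.28,-0.33,0,0],[0,0,0,-0.44,-0.53,0,0],[0,0,0,-0.6,-0.71,0,0],[0,0,0,-0.74,-0.89,0,0],[0,0,0,-0.74,-0.89,0,0],[0,0,0,-0.74,-0.89,0,0],[0,0,0,-0.74,-0.89,0,0]]}}

```text
t: 2.6
ee_pos: [443.5, -91.0, 222.6]
orientation: [-0.633, -3.077, -0.0]
ft_force: [-0.7, 0.9, 0.3]
width: 0.7
grasp_force: 0.0
```

{"op": "servo_tool", "data": {"rows": [[0,0,0,-0.01,-0.01,0.1,0],[0,0,0,-0.01,-0.01,0.2,0],[0,0,0,-0.01,-0.01,0.3,0],[0,0,0,-0.01,-0.01,0.4,0],[0,0,0,-0.01,-0.01,0.5,0],[0,0,0,-0.01,-0.01,0.56,0],[0,0,0,-0.01,-0.01,0.56,0],[0,0,0,-0.01,-0.01,0.56,0]]}}

```text
t: 3.6
ee_pos: [445.2, -95.0, 111.2]
orientation: [0.635, 3.076, -0.0]
ft_force: [0.5, -0.3, 0.3]
width: 0.6
grasp_force: 0.0
```

{"op": "servo_tool", "data": {"rows": [[0,0,0,0,0,0,0],[0,0,0,0,0,0,0],[0,0,0,0,0,0,0],[0,0,0,0,0,0,0],[0,0,0,0,0,0,0],[0,0,0,0,0,0,0],[0,0,0,0,0,0,0],[0,0,0,0,0,0,0],[0,0,0,0,0,0,0],[0,0,0,0,0,0,0]]}}

```text
t: 4.85
ee_pos: [444.7, -95.2, 110.7]
orientation: [-0.636, -3.076, 0.0]
ft_force: [0.6, -1.1, 0.7]
width: 0.1
grasp_force: 0.0
```

{"op": "servo_tool", "data": {"rows": [[0,0,0,0,0,0,0],[0,0,0,0,0,0,0],[0,0,0,0,0,0,0],[0,0,0,0,0,0,0],[0,0,0,0,0,0,0],[0,0,0,0,0,0,0],[0,0,0,0,0,0,0],[0,0,0,0,0,0,0],[0,0,0,0,0,0,0],[0,0,0,0,0,0,0]]}}

```text
t: 6.1
ee_pos: [444.7, -95.2, 110.7]
orientation: [-0.636, -3.076, -0.0]
ft_force: [0.7, -0.3, 0.3]
width: 0.3
grasp_force: 0.0
```

```bash
python3 - <<'E'
from workcell import ctrl
import cv2
p,d=ctrl.get_image("side"); cv2.imwrite("pics/side1.png",cv2.resize(p[100:330,230:480,::-1],None,fx=2.5,fy=2.5))
E
```

```text
(no output)
```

View pics/side1.png

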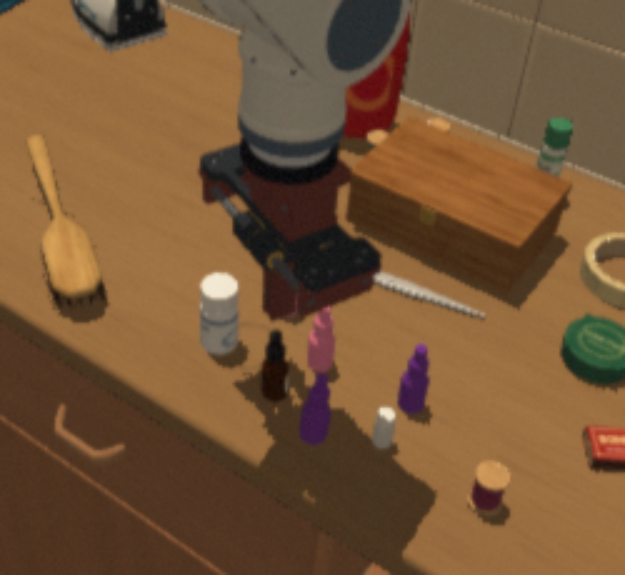

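The picture shows the fingertips at crop pixel (283,310), just above the dropper's teat at (277,335), with nothing disturbed. Now the brush.

{"op": "servo_tool", "data": {"rows": [[0,0,0,0,0,-0.15,0],[0,0,0,0,0,-0.35,0],[0,0,0,0,0,-0.56,0],[0,0,0,0,0,-0.56,0],[0,0,0,0.08,0.18,-0.56,0],[0,0,0,0.17,0.38,-0.56,0],[0,0,0,0.26,0.6,-0.56,0],[0,0,0,0.26,0.6,-0.56,0]]}}

```text
t: 7.15
ee_pos: [443.8, 37.8, 221.7]
orientation: [-0.63, -3.076, 0.0]
ft_force: [-0.2, 0.1, -0.3]
width: 0.6
grasp_force: 0.0
```

{"op": "servo_tool", "data": {"rows": [[0,0,0,0.08,0.18,0,0],[0,0,0,0.17,0.38,0,0],[0,0,0,0.26,0.59,0,0],[0,0,0,0.26,0.59,0,0],[0,0,0,0.26,0.59,0.1,0],[0,0,0,0.26,0.59,0.3,0],[0,0,0,0.26,0.59,0.5,0],[0,0,0,0.26,0.59,0.65,0],[0,0,0,0.26,0.59,0.78,0],[0,0,0,0.26,0.59,0.78,0]]}}

```text
t: 8.4
ee_pos: [442.0, 162.5, 64.8]
orientation: [-0.637, -3.072, 0.004]
ft_force: [0.2, -0.0, 0.7]
width: 0.4
grasp_force: 0.0
```

{"op": "servo_tool", "data": {"rows": [[0,0,0,0,0,0,0],[0,0,0,0,0,0,0],[0,0,0,0,0,0,0],[0,0,0,0,0,0,0],[0,0,0,0,0,0,0],[0,0,0,0,0,0,0],[0,0,0,0,0,0,0],[0,0,0,0,0,0,0],[0,0,0,0,0,0,0],[0,0,0,0,0,0,0]]}}

```text
t: 9.65
ee_pos: [443.6, 164.5, 66.7]
orientation: [-0.636, -3.076, 0.0]
ft_force: [0.5, 0.4, -0.2]
width: 0.6
grasp_force: 0.0
```

{"op": "servo_tool", "data": {"rows": [[0,0,0,0,0,0,0],[0,0,0,0,0,0,0],[0,0,0,0,0,0,0],[0,0,0,0,0,0,0],[0,0,0,0,0,0,0],[0,0,0,0,0,0,0],[0,0,0,0,0,0,0],[0,0,0,0,0,0,0],[0,0,0,0,0,0,0],[0,0,0,0,0,0,0]]}}

```text
t: 10.9
ee_pos: [443.6, 164.5, 66.7]
orientation: [-0.636, -3.076, 0.0]
ft_force: [0.6, 0.4, -0.0]
width: 0.6
grasp_force: 0.0
```

{"op": "servo_tool", "data": {"rows": [[0,0,0,0,0,-0.15,0],[0,0,0,0,0,-0.4,0],[0,0,0,0,0,-0.65,0],[0,0,0,0,0,-0.78,0],[0,0,0,0,0,-0.78,0],[0,0,0,-0.09,-0.18,-0.78,0],[0,0,0,-0.19,-0.4,-0.78,0],[0,0,0,-0.3,-0.62,-0.78,0],[0,0,0,-0.4,-0.83,-0.78,0],[0,0,0,-0.4,-0.83,-0.78,0]]}}

```text
t: 12.15
ee_pos: [450.3, -21.8, 221.1]
orientation: [-0.642, -3.073, 0.001]
ft_force: [-1.0, 0.3, -0.5]
width: 0.5
grasp_force: 0.0
```

{"op": "servo_tool", "data": {"rows": [[0,0,0,-0.09,-0.18,0,0],[0,0,0,-0.19,-0.4,0,0],[0,0,0,-0.3,-0.62,0,0],[0,0,0,-0.41,-0.84,0,0],[0,0,0,-0.41,-0.84,0,0],[0,0,0,-0.41,-0.84,0,0],[0,0,0,-0.41,-0.84,0,0]]}}

```text
t: 13.02
ee_pos: [459.6, -204.7, 222.1]
orientation: [-0.633, -3.076, -0.001]
ft_force: [-0.7, 0.2, -0.7]
width: 0.5
grasp_force: 0.0
```

{"op": "servo_tool", "data": {"rows": [[0,0,0,0,0,0.1,0],[0,0,0,0,0,0.25,0],[0,0,0,0,0,0.4,0],[0,0,0,0,0,0.55,0],[0,0,0,0,0,0.67,0],[0,0,0,0,0,0.75,0],[0,0,0,0,0,0.78,0],[0,0,0,0,0,0.78,0],[0,0,0,0,0,0.78,0],[0,0,0,0,0,0.78,0]]}}

```text
t: 14.28
ee_pos: [460.3, -206.5, 67.3]
orientation: [0.636, 3.075, -0.0]
ft_force: [1.0, 0.2, 0.3]
width: 0.9
grasp_force: 0.0
```

{"op": "servo_tool", "data": {"rows": [[0,0,0,0,0,0,0],[0,0,0,0,0,0,0],[0,0,0,0,0,0,0],[0,0,0,0,0,0,0],[0,0,0,0,0,0,0],[0,0,0,0,0,0,0],[0,0,0,0,0,0,0],[0,0,0,0,0,0,0]]}}

```text
t: 15.28
ee_pos: [459.9, -206.3, 66.7]
orientation: [-0.636, -3.076, -0.0]
ft_force: [1.1, 0.0, -0.3]
width: 0.6
grasp_force: 0.0
```

```bash
python3 - <<'E'
from workcell import ctrl
import cv2
p,d=ctrl.get_image("side"); cv2.imwrite("pics/side2.png",cv2.resize(p[100:330,230:480,::-1],None,fx=2.5,fy=2.5))
E
```

```text
(no output)
```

View pics/side2.png

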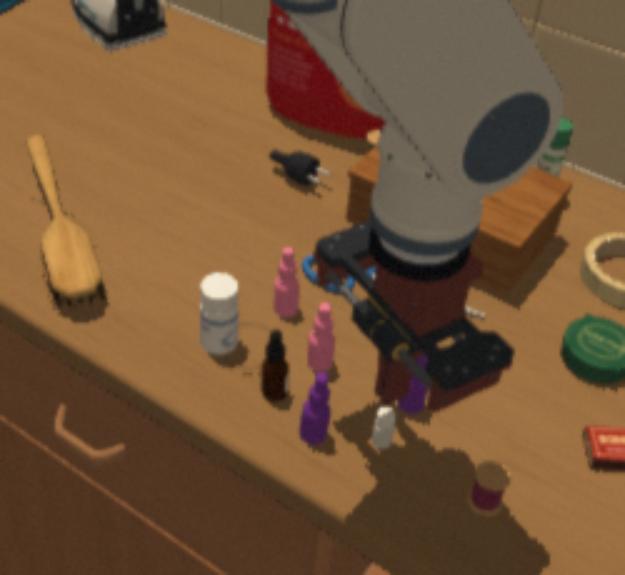

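The fingertips at (390,390) are just above the vial cap at (385,412), and everything stands where it was.

```bash
python3 -c "
from workcell import ctrl
print(ctrl.close_job())"
```

```text
the job is handed in; nothing more can be done
None
```

The arm pointed at the dropper top, then the brush head, for over two seconds each, and was still pointing at the vial top when I handed the job in; the last picture showed nothing moved, and no verdict came back.

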